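# Restock the desk rack from the roller lane, first in, first out

### The arm

A 6-joint arm with a two-finger parallel gripper is mounted at the origin on the work surface. World frame = base frame: x ahead of the robot, y to its left, z up, the work surface at z = 0. Lengths are in m, angles in rad, forces in N, time in s.
With the tool pointing down it reaches from about 0.35 to 0.925 m from the base axis. Payload 6.4 kg.
Tool frame: the origin (TCP) lies at the very end of the fingers, on their centre line; the grasp point (between the pads) lies bot.hold_point_z behind it (bot.hold_point_z is the distance from the TCP to the grasp point, in m); x points along the fingers, y is the direction in which the jaws open and shut, and the axes are right-handed (so a half turn about x gives the same grasp; the last joint's range is limited). The gripper opens to 94 mm and grips with 3 to 60 N. Pads are 16 mm wide; open, the fingers measure 119 mm over their backs; the gripper's body (75 mm by 177 mm) begins 78 mm behind the grasp point.
Start: joints at [-1.48, 0.245, 1.558, -0, 1.339, -0.174], TCP at [0.17, -0.627, 0.205] pointing down, gripper open.
Joint ranges: [-3.13, 3.13], [-1.02, 2.26], [0.13, 2.54], [-0.95, 4.09], [0.21, 2.88], [-2.74, 2.74]. Speed limits (rad/s): [2.57, 2.57, 3.14, 3.14, 3.14, 3.14].

### API

Orientations are given as a unit quaternion [w, x, y, z].
In Python, from station import sensors, cams, bot gives the robot as it stands. The module is installed in compiled form; this text tells all that it offers.
- The arm moves only by the tool servo_tool, never from a script. Its argument "series" is a list of rows, each an object with "slide": the shift along the tool's x, y, z in mm, a list of three; "turn": the turn about the tool's x in degrees. A call has exactly 8 rows; each row is the pose to reach, as a shift and turn from the pose commanded when the call began, along the tool's axes at that moment; what a row does not reach only later rows make up. A row lasts 1/12 s, in which the tool goes at most 41.7 mm and 7.16 degrees, less where a joint would pass 70% of its speed; a pose out of reach is approached as far as the arm can. A call with a gripper value outside its range is refused whole. "gripper" is the closure, from -1 (fully open) to 1 (shut), set as the call begins (left out, the last holds). The fingers move at their own pace and stop on an object; "newtons" is the grip in N (left out, the last holds). Time passes only in rows, so rows that repeat a pose let the fingers close, or fill a call up. It gives the time, the measured TCP pose, the force and the opening at its end, in the units of the state.
- sensors.sense(): the state, without advancing time (a new reading comes with each control period).
- cams.get_image(name): name is "scene" or "top" or "wrist"; returns the picture (480x640x3 uint8, red, green, blue); there is no depth.
- cams.calibration(name): a dict with "K" (3x3 intrinsics, pixels), "world_from_camera" (4x4, takes a point from camera to world coordinates). Camera axes: x right, y down, z forward; pixel columns grow to the right and rows downward; lengths in m; the calibration is good to about 2 mm. A picture is of the moment at which its call begins: read the wrist's pose just before it. calibration takes no time and is no camera call; for the wrist camera it gives the pose at the moment of the call.
- bot.close_job(): hands the job in, once; it reports no verdict.
The state is a dict: "time_s": time; "joint_pos": joint angles; "joint_vel": joint speeds; "joint_efforts": joint torques, N m; "tcp_pos": TCP position; "eef_rot": TCP orientation; "force": force on the tool from outside, world axes, zero at the start; "torque": the same for the moment, N m; "finger_gap": finger opening in m.
Only numpy, scipy, OpenCV 4.12 (cv2) and the standard library are available. Lean on these libraries where they do the work, as an engineer would, in place of code of your own. Each camera call takes 0.05 s, during which the arm holds its last target. There are 200 camera calls.

### The job

Move the four medicine cartons from the sloped roller lane to the white desk rack so that they stand there in the same order, the front one, which expires first, nearest the green tab. Work one carton at a time: always take the carton standing at the front stop, let the others roll forward, and stand the cartons upright in the compartments, the first one in the compartment next to the green tab and each following one in the next compartment. Set them down rather than dropping them, and leave the jar, the dropper bottle and the steel pot where they are.

Things in the scene. Friction and masses are not known exactly. Their poses are not given: they have to be found in the camera images.
- carton_orange: orange medicine carton: closed box 40 mm thick (its x), 58 wide (its y), 70 tall (its z), 55 to 115 g, small blank white panels. Origin: centre of its underside. Starts in the lane, tilted with it by 5 degrees, thickness along the lane; which of the four places it has in the row varies
- carton_blue: blue medicine carton, same size, origin and axes as the orange one; place in the row varies
- carton_yellow: yellow medicine carton, same size, origin and axes as the orange one; place in the row varies
- carton_purple: purple medicine carton, same size, origin and axes as the orange one; place in the row varies
- lane: grey roller lane, fixed, 222 x 85 mm. Origin on the desk, z up, x level to the high end; stop plate at the low -x end. Roller tops 55 mm up at x=0, rising 5 deg to +x; above them the stop is 40 mm high, the side guides 12 (outer edges 82 apart). Cartons queue touching, the front one's origin at about x=-79, z=48 mm, the next 40 behind. Lift the front one clear: the rest roll to the stop in 1 s
- rack: white desk rack, fixed. Origin: centre of its underside, z up. Four open-topped compartments in a row along y, centres at y=-90, -30, 30, 90 mm, x=0, each 56 mm (y) by 74 mm (x) inside; floor 4 mm thick; partitions and ends 45 mm high, the long lips (x=+-39 mm) only 20 mm. A carton fits with its 40 mm thickness along the row
- green_tab: green label tab, 50 x 13 mm, 50 mm high, fixed on one end of the rack (which end varies; a plain grey tab is on the other). It marks the end of the row that is used first. Origin at its underside, 127 mm from the rack's origin along the row: the compartment centres lie 37, 97, 157 and 217 mm from it
- jar: bystander: white jar with blue cap, 52 mm across, 62 mm high, origin at the centre of its underside
- dropper: bystander: amber dropper bottle with black cap, 34 mm across, 96 mm high, origin at the centre of its underside
- steel_pot: bystander: open stainless steel pot, 76 mm across, 65 mm high, origin at the centre of its underside
There are look-alikes about, which are no part of the job. What is shaped like the carton_orange but black or brown is not meant.

How it is judged:
By the outcome, as a careful person would: the job done as asked, in the order asked, and still so for the second after the job is handed in, with the robot touching nothing.
It also fails if it takes over 122 s, if anything falls off the work surface, if the arm or the gripper's body presses on something with over 40 N, if the wrist force passes 120 N, or if a joint passes its speed limit or range.

## Working session

There is one attempt and no reset: what is moved stays moved. The work goes in short steps, Python scripts to look and compute and a tool call to move; the robot and the scene stay as the last step left them, time stands still between calls to the robot, and variables do not carry over. Pictures are saved under pics/ and viewed, about 12 in all and at most 16, crops included, and the job is handed in when it is done.

Besides the shell and the picture viewer there is one more tool, called after "Request:" by a JSON object that holds its "fn" and its "kwargs", one argument or row to a line. servo_tool: Moves the arm, as the interface text tells. Its arguments: {"type":"object","properties":{"series":{"type":"array","items":{"type":"object","properties":{"slide":{"type":"array","items":{"type":"number"}},"turn":{"type":"number"}}}},"gripper":{"type":"number"},"newtons":{"type":"number"}},"required":["series"]}

```bash
mkdir -p pics; python3 - <<'E'
from station import sensors,cams,bot
import cv2,numpy as np
print(sensors.sense()); print(bot.hold_point_z)
for n in ("scene","top"):
    im=cams.get_image(n); cv2.imwrite(f"pics/{n}0.png",im[:,:,::-1])
    c=cams.calibration(n); print(n,c["K"].tolist(),np.round(c["world_from_camera"],4).tolist())
E
```

```text
{'time_s': 0.0, 'joint_pos': array([-1.48010228e+00,  2.45803342e-01,  1.55898325e+00,  2.15335327e-05,
        1.33871619e+00, -1.74099731e-01]), 'joint_vel': array([ 0.00096379,  0.00036754, -0.0010065 ,  0.00019333, -0.00140456,
       -0.0012915 ]), 'joint_efforts': array([-2.36642147e-03, -4.15837741e+01, -3.14604199e+01,  6.83392771e-02,
        3.32842476e-02, -1.38296887e-04]), 'tcp_pos': array([ 0.17006858, -0.62674056,  0.20436877]), 'eef_rot': array([ 0.09266925,  0.70095388,  0.09401812, -0.70088277]), 'force': array([ 0.72626849, -0.35791694, -0.27736595]), 'torque': array([-0.02018288, -0.02080064, -0.00219123]), 'finger_gap': 0.0936072881126515}
0.0188
scene [[605.4505140818222, 0.0, 318.693773937324], [0.0, 605.4505140818222, 240.5676688879845], [0.0, 0.0, 1.0]] [[0.5254, 0.7015, -0.4815, 1.1134], [0.8508, -0.4285, 0.304, -0.336], [0.0069, -0.5694, -0.822, 0.9581], [0.0, 0.0, 0.0, 1.0]]
top [[512.2726716312745, 0.0, 320.46874169442856], [0.0, 512.2726716312745, 243.23390191788155], [0.0, 0.0, 1.0]] [[-0.0096, -0.99, 0.1405, 0.4458], [-0.9996, 0.0056, -0.0287, 0.0075], [0.0277, -0.1407, -0.9897, 0.9806], [0.0, 0.0, 0.0, 1.0]]
```

View pics/top0.png

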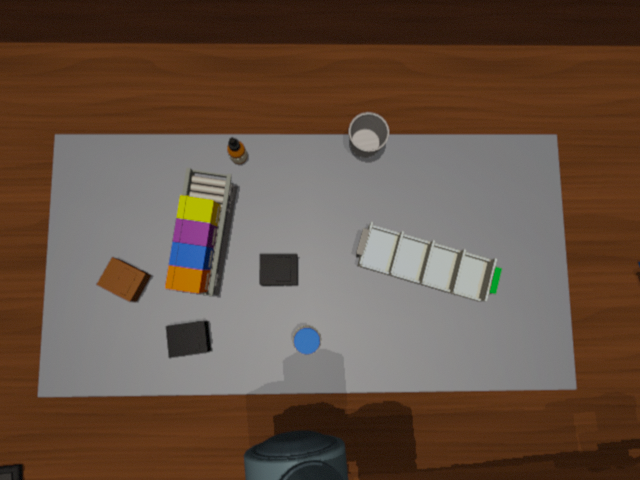

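View pics/scene0.png

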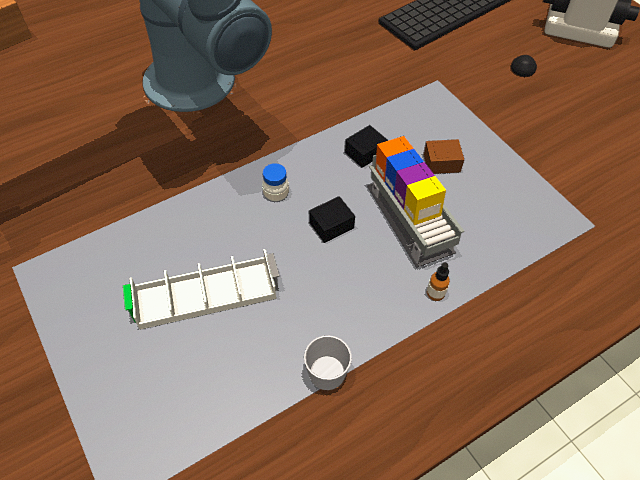

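The cartons stand orange, blue, purple, yellow from the stop, which is at the robot-side end (orange at about (187,280) in top). The rack centre is near (428,262), with the green tab at its right end at (496,280). The jar is at (307,341), the dropper at (236,150) and the pot at (368,135).

```bash
cat > h.py <<'E'
import cv2,numpy as np
from station import sensors,cams,bot
def cast(c,px,z):
    K,T=c["K"],np.array(c["world_from_camera"])
    px=np.atleast_2d(np.array(px,float)); d=np.c_[px,np.ones(len(px))]@np.linalg.inv(K).T@T[:3,:3].T
    o=T[:3,3]; z=np.broadcast_to(z,len(px)); return o+d*((z-o[2])/d[:,2])[:,None]
HUE=dict(orange=(6,16),yellow=(25,35),green=(50,75),blue=(100,120),purple=(140,160))
def mask(im,n,smin=120,vmin=60):
    h=cv2.cvtColor(im,cv2.COLOR_RGB2HSV); a,b=HUE[n]
    m=cv2.inRange(h,(a,smin,vmin),(b,255,255)); return m
def blob(m):
    n,l,s,_=cv2.connectedComponentsWithStats(m); i=1+np.argmax(s[1:,4]); return (l==i).astype(np.uint8)*255
def tool():
    from scipy.spatial.transform import Rotation as R
    s=sensors.sense(); q=s["eef_rot"]; return s["tcp_pos"],R.from_quat([q[1],q[2],q[3],q[0]]).as_matrix(),s
def rel(target,jaw=None):
    """slide mm in tool axes to world target; jaw = world angle(deg) of the jaw line -> turn deg"""
    p,M,s=tool(); d=M.T@(np.array(target)-p)*1000
    t=None
    if jaw is not None:
        v=M.T@np.array([np.cos(np.radians(jaw)),np.sin(np.radians(jaw)),0]); t=np.degrees(np.arctan2(v[2],v[1]))
        t=(t+90)%180-90
    return np.round(d,1),t
E
python3 - <<'E'
from h import *
im=cv2.imread("pics/top0.png")[:,:,::-1].copy(); c=cams.calibration("top")
for i,n in enumerate(["orange","blue","purple","yellow"]):
    m=mask(im,n,120,60); m[:,:160]=0; m[:,240:]=0; m[:190]=0 if n=="orange" else m[:190]
    b=blob(m); r=cv2.minAreaRect(cv2.findNonZero(b)); bx=cv2.boxPoints(r)
    print(n,np.round(r[0]),np.round(r[1]),round(r[2],1)); print(np.round(cast(c,bx,.118+.0035*i),3)[:,:2].tolist())
g=blob(mask(im,"green")); print("green",np.round(cast(c,cv2.boxPoints(cv2.minAreaRect(cv2.findNonZero(g))),.05),3).tolist())
h=cv2.cvtColor(im,cv2.COLOR_RGB2HSV); w=cv2.inRange(h,(0,0,175),(180,60,255)); w[:,:340]=0;w[:200]=0
b=blob(cv2.morphologyEx(w,cv2.MORPH_CLOSE,np.ones((5,5)))); r=cv2.minAreaRect(cv2.findNonZero(b)); print("rack",r,np.round(cast(c,cv2.boxPoints(r),.04),3).tolist(),np.round(cast(c,[r[0]],.03),3))
p,M,s=tool(); print(M.round(3).tolist())
cw=np.array(cams.calibration("wrist")["world_from_camera"]); print("cam in tool",(M.T@(cw[:3,3]-p)).round(3),(M.T@cw[:3,:3]).round(3).tolist(),cams.calibration("wrist")["K"][0])
E
```

```text
orange [199. 437.] [79. 84.] 0.0
[[0.193, 0.24], [0.322, 0.245], [0.32, 0.117], [0.19, 0.116]]
blue [188. 255.] [35. 23.] 8.1
[[0.534, 0.237], [0.572, 0.233], [0.563, 0.174], [0.525, 0.178]]
purple [191. 232.] [34. 22.] 8.7
[[0.573, 0.23], [0.611, 0.226], [0.602, 0.169], [0.564, 0.174]]
yellow [195. 208.] [35. 24.] 9.0
[[0.612, 0.225], [0.653, 0.22], [0.643, 0.162], [0.602, 0.167]]
green [[0.486, -0.327, 0.05], [0.533, -0.341, 0.05], [0.53, -0.353, 0.05], [0.483, -0.338, 0.05]]
rack ((393.66400146484375, 252.84234619140625), (59.19849395751953, 40.85768127441406), 16.389541625976562) [[0.54, -0.092, 0.04], [0.613, -0.115, 0.04], [0.581, -0.22, 0.04], [0.508, -0.196, 0.04]] [[ 0.562 -0.157  0.03 ]]
[[-0.0, 0.262, -0.965], [0.002, -0.965, -0.262], [-1.0, -0.002, -0.0]]
cam in tool [-0.178  0.001 -0.078] [[-0.001, -0.264, 0.964], [1.0, 0.0, 0.001], [-0.001, 0.964, 0.264]] [354.57781052   0.         317.3013922 ]
```

Request:
{"fn": "servo_tool", "kwargs": {
  "series": [
    {"slide": [-10, -30, -45], "turn": -7},
    {"slide": [-20, -55, -80], "turn": -14},
    {"slide": [-30, -77, -115], "turn": -21},
    {"slide": [-40, -99, -150], "turn": -28},
    {"slide": [-50, -121, -185], "turn": -35},
    {"slide": [-60, -143, -220], "turn": -42},
    {"slide": [-70, -165, -252], "turn": -49},
    {"slide": [-76, -187, -285], "turn": -56}
  ],
  "gripper": -1
}}

```text
time_s: 0.77
tcp_pos: [0.3868, -0.3825, 0.2792]
eef_rot: [0.413, 0.574, 0.413, -0.574]
force: [1.2, 0.8, -0.2]
finger_gap: 0.0941
```

```bash
python3 -c "
from h import *
print(rel([.53,-.22,.28],-16.6), tool()[1].round(3).tolist(), tool()[2]['joint_pos'])"
```

```text
(array([  -0.8,   84.2, -199.6]), np.float64(-1.9003304877985414)) [[0.0, 0.948, -0.317], [-0.0, -0.317, -0.948], [-1.0, 0.0, 0.0]] [-9.88357517e-01 -5.91685203e-02  1.74904470e+00  4.74771931e-05
  1.45114578e+00 -6.65471569e-01]
```

Request:
{"fn": "servo_tool", "kwargs": {
  "series": [
    {"slide": [0, 15, -38], "turn": -2},
    {"slide": [0, 30, -76], "turn": -2},
    {"slide": [0, 46, -114], "turn": -2},
    {"slide": [0, 61, -152], "turn": -2},
    {"slide": [0, 76, -185], "turn": -2},
    {"slide": [0, 84, -200], "turn": -2},
    {"slide": [0, 84, -200], "turn": -2},
    {"slide": [0, 84, -200], "turn": -2}
  ]
}}

```text
time_s: 1.43
tcp_pos: [0.5299, -0.2214, 0.278]
eef_rot: [-0.422, -0.567, -0.422, 0.568]
force: [0.6, 0.2, -0.1]
finger_gap: 0.0943
```

```bash
python3 - <<'E'
from h import *
c=cams.calibration("wrist"); im=cams.get_image("wrist"); cv2.imwrite("pics/w1.png",im[:,:,::-1]); np.savez("w1.npz",K=c["K"],T=c["world_from_camera"])
g=blob(mask(im,"green")); r=cv2.minAreaRect(cv2.findNonZero(g)); print(r,np.round(cast(c,cv2.boxPoints(r),.05),4).tolist())
E
```

```text
((328.0, 306.0), (8.0, 38.0), 90.0) [[0.4883, -0.328, 0.05], [0.5337, -0.3416, 0.05], [0.5308, -0.3521, 0.05], [0.4851, -0.3385, 0.05]]
```

View pics/w1.png

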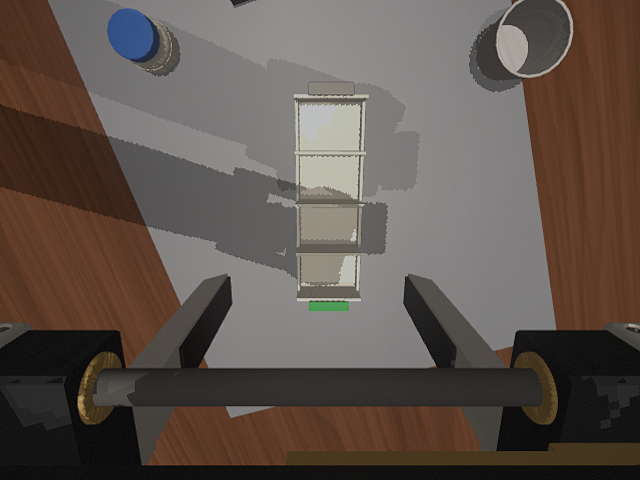

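The wrist view shows the rack at columns 294–368, with partitions at rows 97, 153, 204, 252 and 299. The grey tab is at (331,88) and the green tab at (328,306).

```bash
python3 - <<'E'
from h import *
d=np.load("w1.npz"); c=dict(K=d["K"],world_from_camera=d["T"])
print(cast(c,[(295,97),(369,96),(331.5,97),(331,153),(330,204),(329,252),(328.5,299),(296,299),(361,299)],.045).round(4)[:,:2].tolist())
print(cast(c,[(331,87),(328,306)],.05).round(4).tolist())
print(rel([.50,.19,.30],82))
E
```

```text
[[0.5438, -0.095], [0.6207, -0.117], [0.5816, -0.1064], [0.5648, -0.1627], [0.5476, -0.218], [0.5301, -0.2741], [0.5123, -0.3333], [0.4731, -0.3216], [0.5515, -0.345]]
[[0.5835, -0.0972, 0.05], [0.5095, -0.34, 0.05]]
(array([ -21.8, -147.5, -386. ]), np.float64(81.18095861184548))
```

Request:
{"fn": "servo_tool", "kwargs": {
  "series": [
    {"slide": [-3, -14, -37], "turn": -7},
    {"slide": [-6, -28, -74], "turn": -14},
    {"slide": [-9, -42, -111], "turn": -21},
    {"slide": [-12, -56, -148], "turn": -28},
    {"slide": [-15, -70, -185], "turn": -35},
    {"slide": [-18, -84, -222], "turn": -42},
    {"slide": [-21, -98, -259], "turn": -49},
    {"slide": [-22, -112, -296], "turn": -56}
  ]
}}

```text
time_s: 2.15
tcp_pos: [0.508, 0.0939, 0.3012]
eef_rot: [0.64, 0.303, 0.639, -0.302]
force: [-0.2, -0.2, -0.1]
finger_gap: 0.094
```

```bash
python3 -c "
from h import *
print(rel([.50,.19,.30],82), tool()[2]['joint_pos'])"
```

```text
(array([  1.2,  54.8, -79.4]), np.float64(-42.64373860893851)) [-3.67783371e-02 -1.39899139e-01  1.78448396e+00 -2.94291117e-04
  1.49579955e+00 -7.23652703e-01]
```

Request:
{"fn": "servo_tool", "kwargs": {
  "series": [
    {"slide": [0, 15, -22], "turn": -7},
    {"slide": [1, 30, -44], "turn": -14},
    {"slide": [1, 45, -66], "turn": -21},
    {"slide": [1, 55, -79], "turn": -28},
    {"slide": [1, 55, -79], "turn": -35},
    {"slide": [1, 55, -79], "turn": -42.5},
    {"slide": [1, 55, -79], "turn": -42.5},
    {"slide": [1, 55, -79], "turn": -42.5}
  ]
}}

```text
time_s: 2.82
tcp_pos: [0.5013, 0.1885, 0.2995]
eef_rot: [0.705, 0.053, 0.705, -0.053]
force: [-0.5, 1.4, 0.2]
finger_gap: 0.0936
```

```bash
cat > lane.py <<'E'
from h import *
import sys
k=sys.argv[1]; cols=sys.argv[2:]
p,M,s=tool(); print(p.round(4),s["joint_pos"].round(2)[[0,5]])
c=cams.calibration("wrist"); im=cams.get_image("wrist"); cv2.imwrite(f"pics/w{k}.png",im[:,:,::-1]); np.savez(f"w{k}.npz",K=c["K"],T=c["world_from_camera"])
for i,n in enumerate(cols):
    b=blob(mask(im,n)); r=cv2.minAreaRect(cv2.findNonZero(b)); q=cast(c,cv2.boxPoints(r),.118+.0035*i)
    print(n,np.round(r[0]),np.round(r[1]),q[:,:2].round(4).tolist(),q.mean(0).round(4))
E
python3 lane.py 2 orange blue purple yellow
```

```text
[0.5013 0.1885 0.2995] [ 0.15 -1.27]
orange [594. 164.] [329.  91.] [[0.3355, 0.4196], [0.3475, 0.4993], [0.6795, 0.5275], [0.6643, 0.4262]] [0.5067 0.4682 0.118 ]
blue [342. 262.] [35. 53.] [[0.526, 0.1818], [0.5342, 0.2364], [0.573, 0.2321], [0.5645, 0.1759]] [0.5494 0.2065 0.1215]
purple [341. 298.] [33. 52.] [[0.5654, 0.1758], [0.5736, 0.2305], [0.612, 0.2261], [0.6035, 0.17]] [0.5886 0.2006 0.125 ]
yellow [340. 332.] [33. 51.] [[0.6041, 0.1699], [0.6123, 0.2245], [0.6525, 0.22], [0.6441, 0.1638]] [0.6283 0.1945 0.1285]
```

View pics/w2.png

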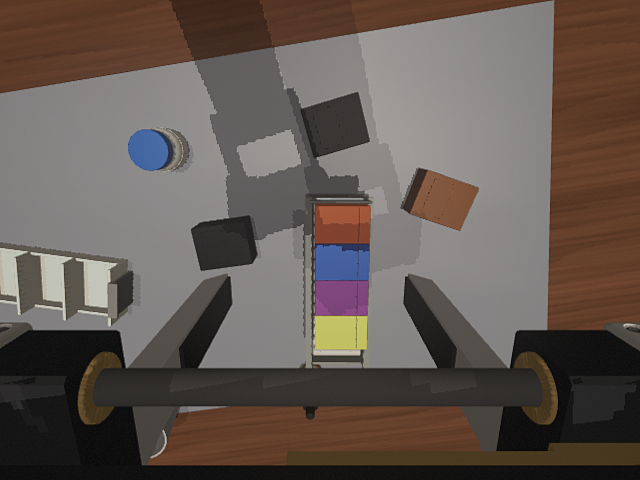

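The front carton is orange, at about (343,224). The lane yaw is about -8.5°, and the orange top centre is near (0.510, 0.2125).

```bash
python3 -c "
from h import *
print(rel([.512,.212,.078],81.5))"
```

```text
(array([221.5,  24.8,   7.1]), np.float64(-0.10149214421863917))
```

Request:
{"fn": "servo_tool", "kwargs": {
  "series": [
    {"slide": [0, 25, 7], "turn": 0},
    {"slide": [36, 25, 7], "turn": 0},
    {"slide": [74, 25, 7], "turn": 0},
    {"slide": [112, 25, 7], "turn": 0},
    {"slide": [150, 25, 7], "turn": 0},
    {"slide": [185, 25, 7], "turn": 0},
    {"slide": [210, 25, 7], "turn": 0},
    {"slide": [221, 25, 7], "turn": 0}
  ],
  "gripper": -0.7
}}

```text
time_s: 3.53
tcp_pos: [0.509, 0.2121, 0.0743]
eef_rot: [0.703, 0.052, 0.708, -0.053]
force: [-0.6, 0.1, -0.4]
finger_gap: 0.0797
```

Request:
{"fn": "servo_tool", "kwargs": {
  "series": [
    {"slide": [0, 0, 0], "turn": 0},
    {"slide": [0, 0, 0], "turn": 0},
    {"slide": [0, 0, 0], "turn": 0},
    {"slide": [0, 0, 0], "turn": 0},
    {"slide": [0, 0, 0], "turn": 0},
    {"slide": [0, 0, 0], "turn": 0},
    {"slide": [0, 0, 0], "turn": 0},
    {"slide": [0, 0, 0], "turn": 0}
  ],
  "gripper": 1,
  "newtons": 12
}}

```text
time_s: 4.2
tcp_pos: [0.5136, 0.2137, 0.081]
eef_rot: [0.707, 0.052, 0.704, -0.051]
force: [-0.6, -1.3, 7.1]
finger_gap: 0.0577
```

```bash
python3 -c "
from h import *
p,M,s=tool();print(p.round(4),s['finger_gap'],s['force'],rel([.507,.213,.200],81.5))"
```

```text
[0.5136 0.2137 0.081 ] 0.05770629713610655 [-0.59752414 -1.30933301  7.07781715] (array([-119. ,   -1.5,   -5.9]), np.float64(0.1631920600468817))
```

Request:
{"fn": "servo_tool", "kwargs": {
  "series": [
    {"slide": [-5, 0, -0.5], "turn": 0},
    {"slide": [-15, 0, -1.3], "turn": 0},
    {"slide": [-30, 0, -2.6], "turn": 0},
    {"slide": [-48, 0, -4.2], "turn": 0},
    {"slide": [-68, 0, -6], "turn": 0},
    {"slide": [-88, 0, -7.7], "turn": 0},
    {"slide": [-108, 0, -9], "turn": 0},
    {"slide": [-120, 0, -9], "turn": 0}
  ]
}}

```text
time_s: 4.87
tcp_pos: [0.5031, 0.2151, 0.2012]
eef_rot: [0.706, 0.052, 0.704, -0.051]
force: [-0.1, -1.6, -1.3]
finger_gap: 0.0581
```

```bash
python3 -c "
from h import *
p,M,s=tool();print(s['finger_gap'],s['force'],rel([.521,-.305,.200],-17))"; python3 lane.py 3 blue purple yellow
```

```text
0.05811904123799772 [-0.07871015 -1.64855416 -1.27965843] (array([   0.8, -512.1,   92.9]), np.float64(-81.30991897740395))
[0.5031 0.2151 0.2012] [ 0.2  -1.23]
blue [ 70. 152.] [53. 61.] [[0.3886, 0.0342], [0.3947, 0.0765], [0.4303, 0.0653], [0.4239, 0.0213]] [0.4094 0.0493 0.118 ]
purple [316. 362.] [ 9. 69.] [[0.5928, 0.1713], [0.601, 0.2278], [0.6095, 0.2268], [0.6012, 0.1698]] [0.6012 0.1989 0.1215]
yellow [315. 408.] [ 4. 66.] [[0.6376, 0.1647], [0.6457, 0.2204], [0.6498, 0.2199], [0.6417, 0.164]] [0.6437 0.1923 0.125 ]
```

View pics/w3.png

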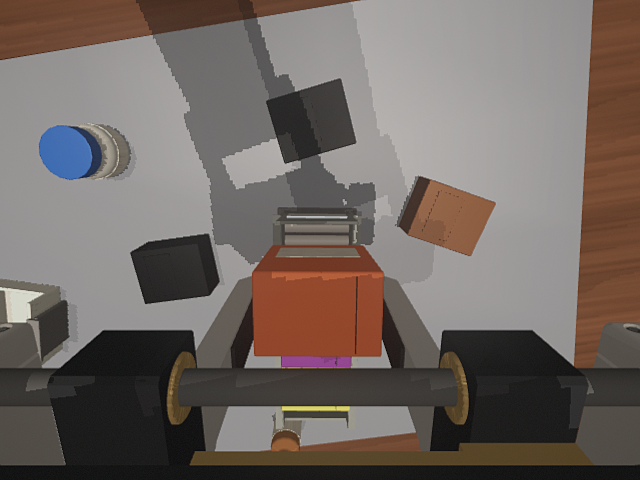

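Request:
{"fn": "servo_tool", "kwargs": {
  "series": [
    {"slide": [0, -25, 4], "turn": 7},
    {"slide": [0, -62, 11], "turn": 14},
    {"slide": [0, -100, 18], "turn": 21},
    {"slide": [0, -138, 25], "turn": 28},
    {"slide": [0, -176, 32], "turn": 35},
    {"slide": [0, -214, 39], "turn": 42},
    {"slide": [0, -252, 46], "turn": 49},
    {"slide": [0, -290, 53], "turn": 56}
  ]
}}

```text
time_s: 5.58
tcp_pos: [0.5124, -0.0814, 0.1977]
eef_rot: [0.597, 0.378, 0.598, -0.378]
force: [0.4, 0.3, -1.2]
finger_gap: 0.0576
```

```bash
python3 -c "
from h import *
p,M,s=tool();print(p,s['finger_gap'],rel([.521,-.305,.200],-17))"
```

```text
[ 0.51239916 -0.08144751  0.19771045] 0.05759757122569058 (array([ -2.5, -87.8, 205.7]), np.float64(42.322513520090126))
```

Request:
{"fn": "servo_tool", "kwargs": {
  "series": [
    {"slide": [0, -15, 35], "turn": 7},
    {"slide": [0, -30, 70], "turn": 14},
    {"slide": [0, -45, 105], "turn": 21},
    {"slide": [0, -60, 140], "turn": 28},
    {"slide": [0, -72, 168], "turn": 35},
    {"slide": [0, -82, 192], "turn": 42.3},
    {"slide": [0, -88, 205], "turn": 42.3},
    {"slide": [0, -88, 205], "turn": 42.3}
  ]
}}

```text
time_s: 6.25
tcp_pos: [0.5221, -0.3048, 0.1975]
eef_rot: [-0.422, -0.567, -0.423, 0.567]
force: [-1.3, -0.4, -1.6]
finger_gap: 0.0575
```

```bash
python3 - <<'E'
from h import *
p,M,s=tool();print(p,s['finger_gap'],s['joint_vel'].round(3),rel([.521,-.305,.036],-17))
c=cams.calibration("wrist"); im=cams.get_image("wrist"); cv2.imwrite("pics/w4.png",im[:,:,::-1]); np.savez("w4.npz",K=c["K"],T=c["world_from_camera"])
E
```

```text
[ 0.52205461 -0.30476454  0.19754292] 0.05746446996735865 [ 0.052 -0.038  0.037  0.024  0.018  0.016] (array([161.5,  -0.7,   0.6]), np.float64(0.3760149895689864))
```

View pics/w4.png

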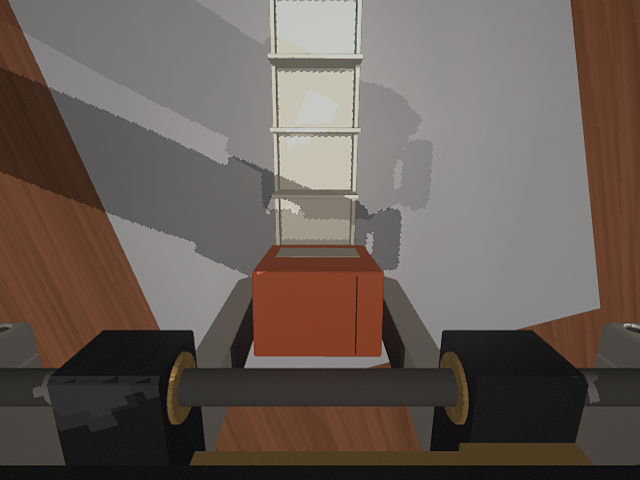

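Orange is held square at (318,300), directly above the first compartment. The next partition is at row 195, columns 272–358.

Request:
{"fn": "servo_tool", "kwargs": {
  "series": [
    {"slide": [20, -1, -2], "turn": 0.4},
    {"slide": [45, -1, -2], "turn": 0.4},
    {"slide": [75, -1, -2], "turn": 0.4},
    {"slide": [100, -1, -2], "turn": 0.4},
    {"slide": [120, -1, -2], "turn": 0.4},
    {"slide": [134, -1, -2], "turn": 0.4},
    {"slide": [140, -1, -2], "turn": 0.4},
    {"slide": [140, -1, -2], "turn": 0.4}
  ]
}}

```text
time_s: 6.97
tcp_pos: [0.5218, -0.2988, 0.0573]
eef_rot: [-0.42, -0.568, -0.422, 0.568]
force: [-0.5, -0.1, -0.6]
finger_gap: 0.0581
```

```bash
python3 - <<'E'
from h import *
d=np.load("w4.npz"); c=dict(K=d["K"],world_from_camera=d["T"])
print(cast(c,[(315,195),(315.5,130),(315,57)],.045).round(4)[:,:2].tolist())
p,M,s=tool();print(p,s['force'],s['finger_gap'],s['joint_vel'].round(3),rel([.521,-.303,.036],-17))
E
```

```text
[[0.5298, -0.2755], [0.5469, -0.2201], [0.5634, -0.1634]]
[ 0.52180419 -0.29884987  0.05731787] [-0.53362729 -0.11919072 -0.58567158] 0.05812534113603756 [-0.006 -0.029 -0.034 -0.001  0.014  0.004] (array([21.3,  0.5,  4.2]), np.float64(0.09415286435705639))
```

Request:
{"fn": "servo_tool", "kwargs": {
  "series": [
    {"slide": [2, 0, 3], "turn": 0},
    {"slide": [5, 0, 3], "turn": 0},
    {"slide": [8, 0, 3], "turn": 0},
    {"slide": [11, 0, 3], "turn": 0},
    {"slide": [13, 0, 3], "turn": 0},
    {"slide": [15, 0, 3], "turn": 0},
    {"slide": [17, 0, 3], "turn": 0},
    {"slide": [17, 0, 3], "turn": 0}
  ]
}}

```text
time_s: 7.63
tcp_pos: [0.5212, -0.3032, 0.0411]
eef_rot: [-0.42, -0.568, -0.421, 0.569]
force: [-0.8, -0.3, -1.0]
finger_gap: 0.0576
```

```bash
python3 - <<'E'
from h import *
p,M,s=tool();print(p,s['force'],s['finger_gap'],rel([.521,-.303,.036],-17))
c=cams.calibration("scene"); im=cams.get_image("scene"); cv2.imwrite("pics/s5.png",cv2.resize(im[220:340,90:310,::-1],None,fx=3,fy=3))
E
```

```text
[ 0.5211831  -0.30323447  0.04109042] [-0.75245351 -0.27692628 -0.9831345 ] 0.05763849249724619 (array([ 5.1, -0.2, -0.2]), np.float64(-0.02981196423236554))
```

View pics/s5.png

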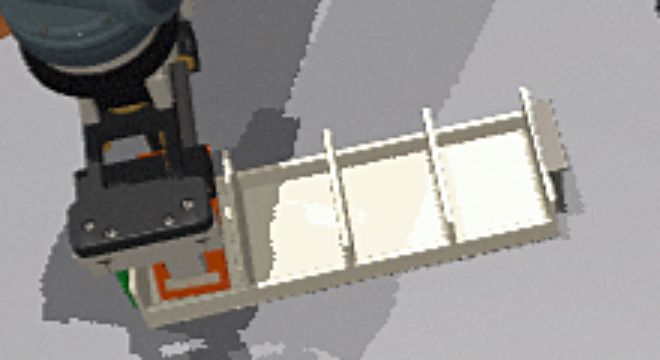

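Orange is inside the first compartment, with its lower part behind the lip at (190,280). I'll lower it the last few millimetres.

Request:
{"fn": "servo_tool", "kwargs": {
  "series": [
    {"slide": [1, 0, 0], "turn": 0},
    {"slide": [2, 0, 0], "turn": 0},
    {"slide": [3, 0, 0], "turn": 0},
    {"slide": [3.5, 0, 0], "turn": 0},
    {"slide": [4, 0, 0], "turn": 0},
    {"slide": [4.5, 0, 0], "turn": 0},
    {"slide": [5, 0, 0], "turn": 0},
    {"slide": [5, 0, 0], "turn": 0}
  ]
}}

```text
time_s: 8.35
tcp_pos: [0.5216, -0.3044, 0.0385]
eef_rot: [-0.421, -0.568, -0.42, 0.569]
force: [-4.5, -0.1, 10.1]
finger_gap: 0.0578
```

Request:
{"fn": "servo_tool", "kwargs": {
  "series": [
    {"slide": [-1, 0, 0], "turn": 0},
    {"slide": [-1, 0, 0], "turn": 0},
    {"slide": [-1, 0, 0], "turn": 0},
    {"slide": [-1, 0, 0], "turn": 0},
    {"slide": [-1, 0, 0], "turn": 0},
    {"slide": [-1, 0, 0], "turn": 0},
    {"slide": [-1, 0, 0], "turn": 0},
    {"slide": [-1, 0, 0], "turn": 0}
  ],
  "gripper": -0.6
}}

```text
time_s: 9.02
tcp_pos: [0.5214, -0.3033, 0.0375]
eef_rot: [-0.42, -0.569, -0.421, 0.569]
force: [0.8, -1.0, 0.0]
finger_gap: 0.0751
```

Request:
{"fn": "servo_tool", "kwargs": {
  "series": [
    {"slide": [-10, 0, 0], "turn": 0},
    {"slide": [-30, 0, 0], "turn": 0},
    {"slide": [-60, 0, 0], "turn": 0},
    {"slide": [-95, 0, 0], "turn": 0},
    {"slide": [-130, 0, 0], "turn": 0},
    {"slide": [-160, 0, 0], "turn": 0},
    {"slide": [-180, 0, 0], "turn": 0},
    {"slide": [-190, 0, 0], "turn": 0}
  ]
}}

```text
time_s: 9.68
tcp_pos: [0.5227, -0.3044, 0.2326]
eef_rot: [0.423, 0.569, 0.418, -0.568]
force: [-0.1, -0.1, -0.5]
finger_gap: 0.0752
```

```bash
python3 - <<'E'
from h import *
print(tool()[0],tool()[2]['finger_gap'],rel([.510,.212,.230],81.5))
c=cams.calibration("wrist"); im=cams.get_image("wrist"); cv2.imwrite("pics/w6.png",im[:,:,::-1])
b=blob(mask(im,"orange")); r=cv2.minAreaRect(cv2.findNonZero(b)); print(r,cast(c,cv2.boxPoints(r),.074).round(4).tolist(),cast(c,[r[0]],.074).round(4))
E
```

```text
[ 0.52271354 -0.30443394  0.23255383] 0.07523990165659654 (array([ 2.000e-01, -1.634e+02, -4.901e+02]), np.float64(81.47755592456411))
((544.0, 179.99996948242188), (189.99996948242188, 359.99993896484375), 0.0) [[0.618, -0.4917, 0.074], [0.6854, -0.1544, 0.074], [0.8372, -0.2004, 0.074], [0.8169, -0.5534, 0.074]] [[ 0.7422 -0.3266  0.074 ]]
```

View pics/w6.png

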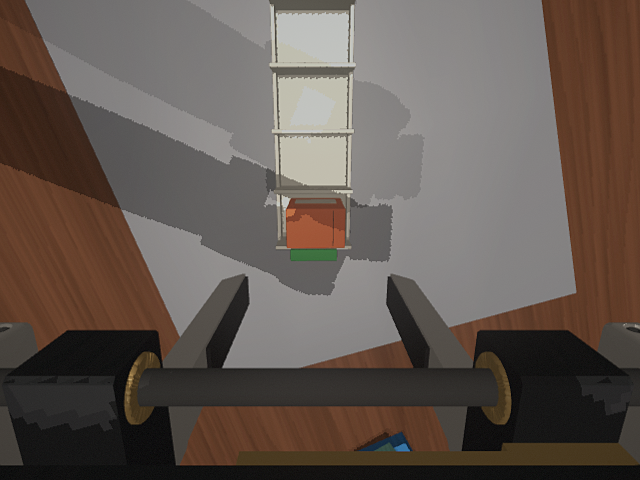

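Orange is standing in the first compartment, with its top at (316,228) next to the green tab. Back to the lane.

Request:
{"fn": "servo_tool", "kwargs": {
  "series": [
    {"slide": [0, -10, -31], "turn": -7},
    {"slide": [0, -22, -67], "turn": -14},
    {"slide": [0, -34, -103], "turn": -21},
    {"slide": [0, -46, -139], "turn": -28},
    {"slide": [0, -58, -175], "turn": -35},
    {"slide": [0, -70, -211], "turn": -42},
    {"slide": [0, -82, -247], "turn": -49},
    {"slide": [0, -94, -283], "turn": -56}
  ],
  "gripper": -0.7
}}

```text
time_s: 10.4
tcp_pos: [0.5132, -0.0034, 0.226]
eef_rot: [0.638, 0.303, 0.64, -0.303]
force: [0.1, 0.3, 0.6]
finger_gap: 0.0801
```

```bash
python3 -c "
from h import *
print(tool()[0],rel([.510,.212,.230],81.5))"
```

```text
[ 0.51316549 -0.00335746  0.22600094] (array([  -3.9,  133.9, -168.7]), np.float64(-42.20244539350406))
```

Request:
{"fn": "servo_tool", "kwargs": {
  "series": [
    {"slide": [-2, 22, -28], "turn": -7},
    {"slide": [-3, 44, -56], "turn": -14},
    {"slide": [-4, 66, -84], "turn": -21},
    {"slide": [-4, 88, -112], "turn": -28},
    {"slide": [-4, 110, -138], "turn": -35},
    {"slide": [-4, 127, -160], "turn": -42.2},
    {"slide": [-4, 134, -169], "turn": -42.2},
    {"slide": [-4, 134, -169], "turn": -42.2}
  ]
}}

```text
time_s: 11.07
tcp_pos: [0.5113, 0.212, 0.2302]
eef_rot: [0.704, 0.054, 0.706, -0.054]
force: [0.8, -1.1, 0.7]
finger_gap: 0.0799
```

```bash
sed -i 's/    b=blob(mask(im,n));/    m=mask(im,n); m[:,:200]=0; m[:,440:]=0; b=blob(m);/' lane.py; python3 lane.py 7 blue purple yellow; python3 -c "
from h import *
print(rel([.512,.212,.080],81.5))"
```

```text
[0.5113 0.212  0.2302] [ 0.19 -1.23]
blue [318. 234.] [47. 67.] [[0.4847, 0.1884], [0.4931, 0.2433], [0.5337, 0.2381], [0.525, 0.1812]] [0.5091 0.2127 0.118 ]
purple [286. 266.] [15.  0.] [[0.5391, 0.1798], [0.5391, 0.1798], [0.5258, 0.1822], [0.5258, 0.1822]] [0.5325 0.181  0.1215]
yellow [318. 324.] [42. 63.] [[0.5644, 0.1765], [0.5727, 0.2307], [0.6135, 0.2254], [0.6049, 0.1694]] [0.5889 0.2005 0.125 ]
(array([150.4,   1.7,   0.4]), np.float64(-0.37248196265407785))
```

View pics/w7.png

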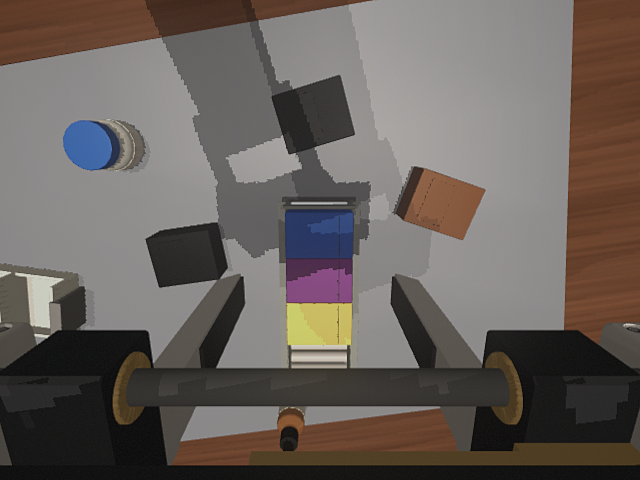

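Blue has rolled to the stop, with its top at (318,234), in the same place orange was.

Request:
{"fn": "servo_tool", "kwargs": {
  "series": [
    {"slide": [20, 1, 0], "turn": 0},
    {"slide": [48, 1, 0], "turn": 0},
    {"slide": [78, 1, 0], "turn": 0},
    {"slide": [106, 1, 0], "turn": 0},
    {"slide": [130, 1, 0], "turn": 0},
    {"slide": [144, 1, 0], "turn": 0},
    {"slide": [150, 1, 0], "turn": 0},
    {"slide": [150, 1, 0], "turn": 0}
  ]
}}

```text
time_s: 11.78
tcp_pos: [0.5114, 0.2096, 0.0798]
eef_rot: [0.704, 0.055, 0.706, -0.056]
force: [-0.3, -0.8, 0.4]
finger_gap: 0.08
```

Request:
{"fn": "servo_tool", "kwargs": {
  "series": [
    {"slide": [0, 0, 0], "turn": 0},
    {"slide": [0, 0, 0], "turn": 0},
    {"slide": [0, 0, 0], "turn": 0},
    {"slide": [0, 0, 0], "turn": 0},
    {"slide": [0, 0, 0], "turn": 0},
    {"slide": [0, 0, 0], "turn": 0},
    {"slide": [0, 0, 0], "turn": 0},
    {"slide": [0, 0, 0], "turn": 0}
  ],
  "gripper": 1,
  "newtons": 12
}}

```text
time_s: 12.45
tcp_pos: [0.5135, 0.2116, 0.083]
eef_rot: [0.706, 0.055, 0.704, -0.054]
force: [-0.6, 0.3, 6.5]
finger_gap: 0.0579
```

Request:
{"fn": "servo_tool", "kwargs": {
  "series": [
    {"slide": [-5, 0, -0.5], "turn": 0},
    {"slide": [-15, 0, -1.3], "turn": 0},
    {"slide": [-30, 0, -2.6], "turn": 0},
    {"slide": [-48, 0, -4.2], "turn": 0},
    {"slide": [-68, 0, -6], "turn": 0},
    {"slide": [-88, 0, -7.7], "turn": 0},
    {"slide": [-108, 0, -9], "turn": 0},
    {"slide": [-120, 0, -9], "turn": 0}
  ]
}}

```text
time_s: 13.12
tcp_pos: [0.5035, 0.213, 0.2036]
eef_rot: [0.705, 0.054, 0.705, -0.054]
force: [0.4, -0.2, -0.3]
finger_gap: 0.0578
```

```bash
python3 -c "
from h import *
print(tool()[0],rel([.5382,-.246,.200],-17))"
```

```text
[0.50347991 0.21299949 0.20357773] (array([   3.4, -448.3,  104.6]), np.float64(-81.81133958646873))
```

Request:
{"fn": "servo_tool", "kwargs": {
  "series": [
    {"slide": [0, -25, 6], "turn": 7},
    {"slide": [0, -60, 14], "turn": 14},
    {"slide": [0, -95, 22], "turn": 21},
    {"slide": [0, -130, 30], "turn": 28},
    {"slide": [0, -165, 38], "turn": 35},
    {"slide": [0, -200, 46], "turn": 42},
    {"slide": [0, -235, 55], "turn": 49},
    {"slide": [0, -265, 62], "turn": 56}
  ]
}}

```text
time_s: 13.78
tcp_pos: [0.5235, -0.0606, 0.2011]
eef_rot: [0.595, 0.381, 0.596, -0.381]
force: [0.4, 0.2, -0.4]
finger_gap: 0.0579
```

```bash
python3 -c "
from h import *
print(tool()[0],rel([.5382,-.2465,.200],-17))"
```

```text
[ 0.52346259 -0.06055998  0.20106009] (array([  1. , -64.6, 175. ]), np.float64(41.782418120733155))
```

Request:
{"fn": "servo_tool", "kwargs": {
  "series": [
    {"slide": [0, -12, 33], "turn": 7},
    {"slide": [0, -24, 66], "turn": 14},
    {"slide": [0, -36, 98], "turn": 21},
    {"slide": [0, -48, 128], "turn": 28},
    {"slide": [0, -57, 154], "turn": 35},
    {"slide": [0, -63, 170], "turn": 41.8},
    {"slide": [0, -65, 175], "turn": 41.8},
    {"slide": [0, -65, 175], "turn": 41.8}
  ]
}}

```text
time_s: 14.45
tcp_pos: [0.5393, -0.2453, 0.2009]
eef_rot: [-0.422, -0.567, -0.423, 0.567]
force: [-0.9, 1.1, -0.8]
finger_gap: 0.0582
```

```bash
python3 -c "
from h import *
print(tool()[0],rel([.5382,-.2465,.0575],-17))"
```

```text
[ 0.53925549 -0.24526302  0.20085035] (array([143.4,  -0.4,   1.6]), np.float64(0.4477761060591092))
```

Request:
{"fn": "servo_tool", "kwargs": {
  "series": [
    {"slide": [20, 0, 2], "turn": 0.4},
    {"slide": [45, 0, 2], "turn": 0.4},
    {"slide": [75, 0, 2], "turn": 0.4},
    {"slide": [95, 0, 2], "turn": 0.4},
    {"slide": [105, 0, 2], "turn": 0.4},
    {"slide": [105, 0, 2], "turn": 0.4},
    {"slide": [105, 0, 2], "turn": 0.4},
    {"slide": [105, 0, 2], "turn": 0.4}
  ]
}}

```text
time_s: 15.12
tcp_pos: [0.5403, -0.2467, 0.0984]
eef_rot: [0.422, 0.569, 0.42, -0.568]
force: [0.6, -0.3, -1.2]
finger_gap: 0.0581
```

```bash
python3 -c "
from h import *
print(tool()[0],tool()[2]['force'],rel([.5382,-.2465,.045],-17))"
```

```text
[ 0.54032807 -0.2467484   0.09843316] [ 0.56725374 -0.31850203 -1.19750374] (array([53.4, -2.3,  0.3]), np.float64(0.047617482876333384))
```

Request:
{"fn": "servo_tool", "kwargs": {
  "series": [
    {"slide": [10, -2, 0], "turn": 0},
    {"slide": [20, -2, 0], "turn": 0},
    {"slide": [30, -2, 0], "turn": 0},
    {"slide": [38, -2, 0], "turn": 0},
    {"slide": [45, -2, 0], "turn": 0},
    {"slide": [50, -2, 0], "turn": 0},
    {"slide": [53, -2, 0], "turn": 0},
    {"slide": [53, -2, 0], "turn": 0}
  ]
}}

```text
time_s: 15.78
tcp_pos: [0.5369, -0.2457, 0.0426]
eef_rot: [-0.42, -0.568, -0.421, 0.569]
force: [-0.9, -0.3, -0.6]
finger_gap: 0.0579
```

```bash
python3 -c "
from h import *
print(tool()[0],tool()[2]['force'],rel([.5382,-.2465,.036],-17))"
```

```text
[ 0.53688622 -0.2457383   0.04264512] [-0.92914122 -0.34702299 -0.56984643] (array([6.6, 1.5, 0.3]), np.float64(-0.030271936350757755))
```

Request:
{"fn": "servo_tool", "kwargs": {
  "series": [
    {"slide": [1, 0, 0], "turn": 0},
    {"slide": [2, 0, 0], "turn": 0},
    {"slide": [3, 0, 0], "turn": 0},
    {"slide": [3.5, 0, 0], "turn": 0},
    {"slide": [4, 0, 0], "turn": 0},
    {"slide": [4.5, 0, 0], "turn": 0},
    {"slide": [5, 0, 0], "turn": 0},
    {"slide": [5, 0, 0], "turn": 0}
  ]
}}

```text
time_s: 16.45
tcp_pos: [0.5376, -0.2468, 0.0406]
eef_rot: [-0.421, -0.568, -0.42, 0.569]
force: [-4.5, 1.0, 9.3]
finger_gap: 0.0581
```

Request:
{"fn": "servo_tool", "kwargs": {
  "series": [
    {"slide": [-1, 0, 0], "turn": 0},
    {"slide": [-1, 0, 0], "turn": 0},
    {"slide": [-1, 0, 0], "turn": 0},
    {"slide": [-1, 0, 0], "turn": 0},
    {"slide": [-1, 0, 0], "turn": 0},
    {"slide": [-1, 0, 0], "turn": 0},
    {"slide": [-1, 0, 0], "turn": 0},
    {"slide": [-1, 0, 0], "turn": 0}
  ],
  "gripper": -0.6
}}

```text
time_s: 17.12
tcp_pos: [0.5373, -0.2459, 0.0395]
eef_rot: [-0.42, -0.569, -0.421, 0.569]
force: [-0.5, -0.5, 0.0]
finger_gap: 0.0753
```

Request:
{"fn": "servo_tool", "kwargs": {
  "series": [
    {"slide": [-10, 0, 0], "turn": 0},
    {"slide": [-30, 0, 0], "turn": 0},
    {"slide": [-60, 0, 0], "turn": 0},
    {"slide": [-95, 0, 0], "turn": 0},
    {"slide": [-130, 0, 0], "turn": 0},
    {"slide": [-160, 0, 0], "turn": 0},
    {"slide": [-180, 0, 0], "turn": 0},
    {"slide": [-190, 0, 0], "turn": 0}
  ]
}}

```text
time_s: 17.78
tcp_pos: [0.5387, -0.2469, 0.2345]
eef_rot: [0.423, 0.569, 0.418, -0.568]
force: [0.0, -0.2, 0.9]
finger_gap: 0.0749
```

```bash
python3 - <<'E'
from h import *
print(tool()[0],tool()[2]['finger_gap'],rel([.510,.211,.230],81.5))
im=cams.get_image("wrist"); cv2.imwrite("pics/w8.png",im[:,:,::-1])
E
```

```text
[ 0.53867295 -0.24690095  0.23452053] 0.07493567758151015 (array([   2.5, -161.5, -429.4]), np.float64(81.47529400029083))
```

View pics/w8.png

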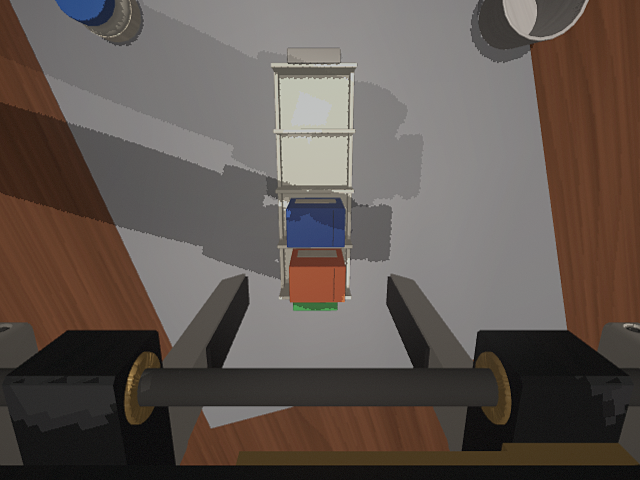

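Blue (315,227) stands in the second compartment, with orange (317,280) next to the green tab. Now purple.

Request:
{"fn": "servo_tool", "kwargs": {
  "series": [
    {"slide": [0, -12, -31], "turn": -7},
    {"slide": [0, -24, -64], "turn": -14},
    {"slide": [0, -36, -97], "turn": -21},
    {"slide": [0, -48, -130], "turn": -28},
    {"slide": [0, -60, -163], "turn": -35},
    {"slide": [0, -72, -195], "turn": -42},
    {"slide": [0, -84, -226], "turn": -49},
    {"slide": [0, -96, -256], "turn": -56}
  ],
  "gripper": -0.7
}}

```text
time_s: 18.5
tcp_pos: [0.5192, 0.0287, 0.228]
eef_rot: [0.638, 0.302, 0.64, -0.303]
force: [1.0, -0.4, 0.3]
finger_gap: 0.0799
```

```bash
python3 -c "
from h import *
print(tool()[0],rel([.510,.211,.230],81.5))"
```

```text
[0.51920049 0.02874183 0.22797632] (array([  -1.9,  108.4, -146.8]), np.float64(-42.17880131770032))
```

Request:
{"fn": "servo_tool", "kwargs": {
  "series": [
    {"slide": [-1, 20, -27], "turn": -7},
    {"slide": [-2, 40, -54], "turn": -14},
    {"slide": [-2, 60, -81], "turn": -21},
    {"slide": [-2, 78, -106], "turn": -28},
    {"slide": [-2, 94, -128], "turn": -35},
    {"slide": [-2, 105, -142], "turn": -42.2},
    {"slide": [-2, 108, -147], "turn": -42.2},
    {"slide": [-2, 108, -147], "turn": -42.2}
  ]
}}

```text
time_s: 19.17
tcp_pos: [0.5111, 0.2099, 0.2302]
eef_rot: [0.704, 0.055, 0.706, -0.055]
force: [-0.4, -0.1, 0.6]
finger_gap: 0.0798
```

```bash
python3 lane.py 9 purple yellow; python3 -c "
from h import *
print(rel([.512,.212,.080],81.5))"
```

```text
[0.5111 0.2099 0.2302] [ 0.18 -1.23]
purple [288. 218.] [4. 0.] [[0.4931, 0.1873], [0.4931, 0.1873], [0.4898, 0.1879], [0.4898, 0.1879]] [0.4915 0.1876 0.118 ]
yellow [322. 285.] [34. 63.] [[0.534, 0.182], [0.5423, 0.2353], [0.5736, 0.2313], [0.5652, 0.1765]] [0.5538 0.2063 0.1215]
(array([150.5,   3.3,   0.4]), np.float64(-0.4502797302797177))
```

Yellow is in second place, 40 mm behind the stop position, so purple is at the stop.

Request:
{"fn": "servo_tool", "kwargs": {
  "series": [
    {"slide": [20, 2.5, 0], "turn": 0},
    {"slide": [48, 2.5, 0], "turn": 0},
    {"slide": [78, 2.5, 0], "turn": 0},
    {"slide": [106, 2.5, 0], "turn": 0},
    {"slide": [130, 2.5, 0], "turn": 0},
    {"slide": [144, 2.5, 0], "turn": 0},
    {"slide": [150, 2.5, 0], "turn": 0},
    {"slide": [150, 2.5, 0], "turn": 0}
  ]
}}

```text
time_s: 19.88
tcp_pos: [0.5113, 0.2101, 0.0798]
eef_rot: [0.704, 0.055, 0.706, -0.056]
force: [-0.2, 0.4, 0.0]
finger_gap: 0.0795
```

Request:
{"fn": "servo_tool", "kwargs": {
  "series": [
    {"slide": [0, 0, 0], "turn": 0},
    {"slide": [0, 0, 0], "turn": 0},
    {"slide": [0, 0, 0], "turn": 0},
    {"slide": [0, 0, 0], "turn": 0},
    {"slide": [0, 0, 0], "turn": 0},
    {"slide": [0, 0, 0], "turn": 0},
    {"slide": [0, 0, 0], "turn": 0},
    {"slide": [0, 0, 0], "turn": 0}
  ],
  "gripper": 1,
  "newtons": 12
}}

```text
time_s: 20.55
tcp_pos: [0.5134, 0.2118, 0.0829]
eef_rot: [0.706, 0.055, 0.704, -0.054]
force: [0.3, -0.4, 5.8]
finger_gap: 0.0579
```

Request:
{"fn": "servo_tool", "kwargs": {
  "series": [
    {"slide": [-5, 0, -0.5], "turn": 0},
    {"slide": [-15, 0, -1.3], "turn": 0},
    {"slide": [-30, 0, -2.6], "turn": 0},
    {"slide": [-48, 0, -4.2], "turn": 0},
    {"slide": [-68, 0, -6], "turn": 0},
    {"slide": [-88, 0, -7.7], "turn": 0},
    {"slide": [-108, 0, -9], "turn": 0},
    {"slide": [-120, 0, -9], "turn": 0}
  ]
}}

```text
time_s: 21.22
tcp_pos: [0.5034, 0.2132, 0.2036]
eef_rot: [0.705, 0.054, 0.705, -0.054]
force: [0.4, -0.5, -1.1]
finger_gap: 0.0577
```

```bash
python3 -c "
from h import *
print(tool()[0],rel([.555,-.1905,.200],-17))"
```

```text
[0.50340732 0.21320592 0.20359898] (array([   3.5, -391. ,  112.8]), np.float64(-81.81178372530923))
```

Request:
{"fn": "servo_tool", "kwargs": {
  "series": [
    {"slide": [0, -22, 6], "turn": 7},
    {"slide": [0, -50, 14], "turn": 14},
    {"slide": [0, -80, 23], "turn": 21},
    {"slide": [0, -110, 32], "turn": 28},
    {"slide": [0, -140, 40], "turn": 35},
    {"slide": [0, -170, 49], "turn": 42},
    {"slide": [0, -200, 58], "turn": 49},
    {"slide": [0, -230, 66], "turn": 56}
  ]
}}

```text
time_s: 21.88
tcp_pos: [0.5328, -0.0257, 0.201]
eef_rot: [0.595, 0.381, 0.596, -0.381]
force: [-0.9, 0.4, -0.8]
finger_gap: 0.0579
```

```bash
python3 -c "
from h import *
print(tool()[0],rel([.555,-.1905,.200],-17))"
```

```text
[ 0.532783   -0.02572671  0.20098924] (array([  0.8, -49. , 158.9]), np.float64(41.823713974788575))
```

Request:
{"fn": "servo_tool", "kwargs": {
  "series": [
    {"slide": [0, -10, 31], "turn": 7},
    {"slide": [0, -20, 62], "turn": 14},
    {"slide": [0, -29, 92], "turn": 21},
    {"slide": [0, -37, 118], "turn": 28},
    {"slide": [0, -43, 140], "turn": 35},
    {"slide": [0, -47, 154], "turn": 42.2},
    {"slide": [0, -49, 161], "turn": 42.2},
    {"slide": [0, -49, 161], "turn": 42.2}
  ]
}}

```text
time_s: 22.55
tcp_pos: [0.5571, -0.1919, 0.2009]
eef_rot: [-0.42, -0.568, -0.421, 0.568]
force: [0.6, 0.6, -0.5]
finger_gap: 0.0583
```

Request:
{"fn": "servo_tool", "kwargs": {
  "series": [
    {"slide": [20, -1, 0], "turn": 0},
    {"slide": [45, -1, 0], "turn": 0},
    {"slide": [75, -1, 0], "turn": 0},
    {"slide": [95, -1, 0], "turn": 0},
    {"slide": [105, -1, 0], "turn": 0},
    {"slide": [105, -1, 0], "turn": 0},
    {"slide": [105, -1, 0], "turn": 0},
    {"slide": [105, -1, 0], "turn": 0}
  ]
}}

```text
time_s: 23.22
tcp_pos: [0.5577, -0.1909, 0.0984]
eef_rot: [0.422, 0.569, 0.42, -0.568]
force: [0.3, 0.1, -1.7]
finger_gap: 0.0581
```

```bash
python3 -c "
from h import *
print(tool()[0],tool()[2]['force'],rel([.555,-.1905,.043],-17))"
```

```text
[ 0.55770741 -0.19089331  0.09841961] [ 0.27976875  0.09823997 -1.67658392] (array([55.4, -2.9,  0.4]), np.float64(0.04238088123797468))
```

Request:
{"fn": "servo_tool", "kwargs": {
  "series": [
    {"slide": [10, -2.5, 0], "turn": 0},
    {"slide": [20, -2.5, 0], "turn": 0},
    {"slide": [30, -2.5, 0], "turn": 0},
    {"slide": [38, -2.5, 0], "turn": 0},
    {"slide": [45, -2.5, 0], "turn": 0},
    {"slide": [50, -2.5, 0], "turn": 0},
    {"slide": [53, -2.5, 0], "turn": 0},
    {"slide": [53, -2.5, 0], "turn": 0}
  ]
}}

```text
time_s: 23.88
tcp_pos: [0.5537, -0.1898, 0.0427]
eef_rot: [-0.42, -0.568, -0.421, 0.569]
force: [-0.5, -0.3, -1.3]
finger_gap: 0.0581
```

Request:
{"fn": "servo_tool", "kwargs": {
  "series": [
    {"slide": [1, 0, 0], "turn": 0},
    {"slide": [2, 0, 0], "turn": 0},
    {"slide": [3, 0, 0], "turn": 0},
    {"slide": [3.5, 0, 0], "turn": 0},
    {"slide": [4, 0, 0], "turn": 0},
    {"slide": [4.5, 0, 0], "turn": 0},
    {"slide": [5, 0, 0], "turn": 0},
    {"slide": [5, 0, 0], "turn": 0}
  ]
}}

```text
time_s: 24.55
tcp_pos: [0.5546, -0.1907, 0.0406]
eef_rot: [-0.421, -0.568, -0.42, 0.569]
force: [-5.8, 0.8, 10.5]
finger_gap: 0.0577
```

Same contact as before, so I'll release and retreat.

Request:
{"fn": "servo_tool", "kwargs": {
  "series": [
    {"slide": [-1, 0, 0], "turn": 0},
    {"slide": [-1, 0, 0], "turn": 0},
    {"slide": [-1, 0, 0], "turn": 0},
    {"slide": [-1, 0, 0], "turn": 0},
    {"slide": [-1, 0, 0], "turn": 0},
    {"slide": [-1, 0, 0], "turn": 0},
    {"slide": [-1, 0, 0], "turn": 0},
    {"slide": [-1, 0, 0], "turn": 0}
  ],
  "gripper": -0.6
}}

```text
time_s: 25.22
tcp_pos: [0.5541, -0.1899, 0.0395]
eef_rot: [-0.42, -0.569, -0.421, 0.569]
force: [-0.1, -0.3, -0.1]
finger_gap: 0.0756
```

Request:
{"fn": "servo_tool", "kwargs": {
  "series": [
    {"slide": [-10, 0, 0], "turn": 0},
    {"slide": [-30, 0, 0], "turn": 0},
    {"slide": [-60, 0, 0], "turn": 0},
    {"slide": [-95, 0, 0], "turn": 0},
    {"slide": [-130, 0, 0], "turn": 0},
    {"slide": [-160, 0, 0], "turn": 0},
    {"slide": [-180, 0, 0], "turn": 0},
    {"slide": [-190, 0, 0], "turn": 0}
  ]
}}

```text
time_s: 25.88
tcp_pos: [0.5556, -0.1907, 0.2345]
eef_rot: [0.423, 0.569, 0.418, -0.568]
force: [-0.0, -0.5, -0.4]
finger_gap: 0.0752
```

```bash
python3 - <<'E'
from h import *
print(tool()[0],tool()[2]['finger_gap'],rel([.510,.211,.230],81.5))
im=cams.get_image("wrist"); cv2.imwrite("pics/w10.png",im[:,:,::-1])
E
```

```text
[ 0.55562806 -0.19072827  0.23447604] 0.07521038634908468 (array([   2.9, -161.3, -370.8]), np.float64(81.47457231366374))
```

View pics/w10.png

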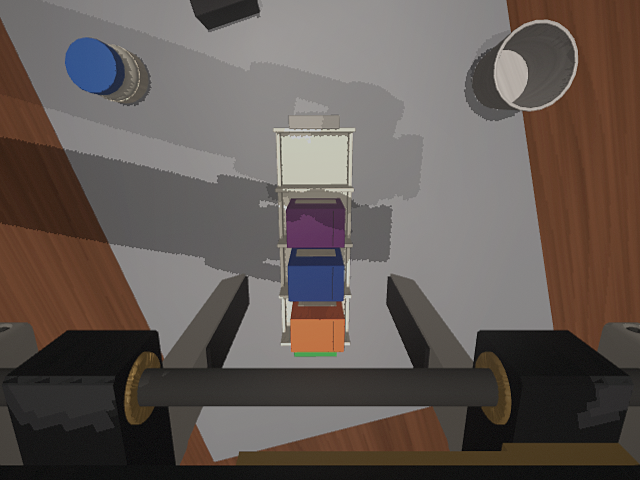

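Purple (315,225), blue (316,277) and orange (317,330) stand in order, and the last compartment at (315,160) is free. Now yellow.

Request:
{"fn": "servo_tool", "kwargs": {
  "series": [
    {"slide": [0, -13, -28], "turn": -7},
    {"slide": [0, -26, -57], "turn": -14},
    {"slide": [0, -39, -86], "turn": -21},
    {"slide": [0, -52, -115], "turn": -28},
    {"slide": [0, -65, -144], "turn": -35},
    {"slide": [0, -78, -172], "turn": -42},
    {"slide": [0, -91, -200], "turn": -49},
    {"slide": [0, -103, -227], "turn": -56}
  ],
  "gripper": -0.7
}}

```text
time_s: 26.6
tcp_pos: [0.5208, 0.0589, 0.2279]
eef_rot: [0.638, 0.302, 0.64, -0.303]
force: [0.3, -0.6, 0.1]
finger_gap: 0.0799
```

```bash
python3 -c "
from h import *
print(tool()[0],rel([.510,.211,.230],81.5))"
```

```text
[0.52076267 0.05890069 0.22792819] (array([  -2. ,   88.1, -124.5]), np.float64(-42.177347168083124))
```

Request:
{"fn": "servo_tool", "kwargs": {
  "series": [
    {"slide": [-1, 16, -23], "turn": -7},
    {"slide": [-2, 32, -46], "turn": -14},
    {"slide": [-2, 48, -69], "turn": -21},
    {"slide": [-2, 64, -92], "turn": -28},
    {"slide": [-2, 78, -111], "turn": -35},
    {"slide": [-2, 86, -121], "turn": -42.2},
    {"slide": [-2, 88, -124], "turn": -42.2},
    {"slide": [-2, 88, -124], "turn": -42.2}
  ]
}}

```text
time_s: 27.27
tcp_pos: [0.5118, 0.2095, 0.2302]
eef_rot: [0.704, 0.055, 0.706, -0.055]
force: [-0.5, 0.5, -0.4]
finger_gap: 0.0797
```

```bash
python3 lane.py 11 yellow; python3 -c "
from h import *
print(rel([.512,.212,.080],81.5))"
```

```text
[0.5118 0.2095 0.2302] [ 0.18 -1.23]
(array([150.5,   3.4,  -0.3]), np.float64(-0.470192655000659))Traceback (most recent call last):
  File "lane.py", line 7, in <module>
    m=mask(im,n); m[:,:200]=0; m[:,440:]=0; b=blob(m); r=cv2.minAreaRect(cv2.findNonZero(b)); q=cast(c,cv2.boxPoints(r),.118+.0035*i)
                                              ~~~~^^^
  File "h.py", line 12, in blob
    n,l,s,_=cv2.connectedComponentsWithStats(m); i=1+np.argmax(s[1:,4]); return (l==i).astype(np.uint8)*255
                                                     ~~~~~~~~~^^^^^^^^^
    return _wrapfunc(a, 'argmax', axis=axis, out=out, **kwds)
    return bound(*args, **kwds)
ValueError: attempt to get argmax of an empty sequence
```

Probably shadow again, so I'll look.

View pics/w11.png

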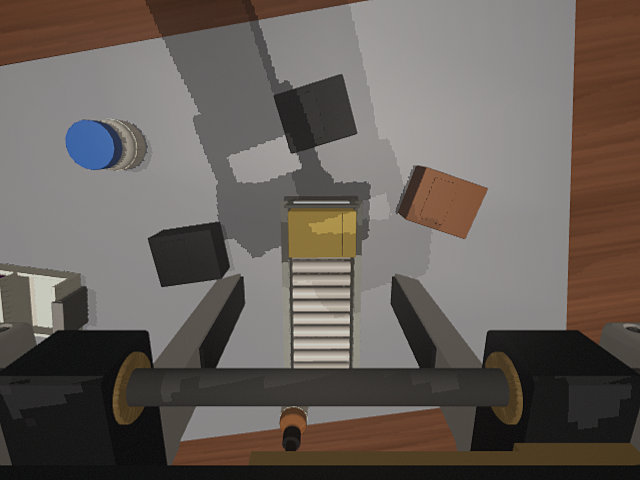

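Yellow is at the stop, with its top at (322,233) and partly in the gripper's shadow. It's where the earlier cartons were.

Request:
{"fn": "servo_tool", "kwargs": {
  "series": [
    {"slide": [20, 3, 0], "turn": 0},
    {"slide": [48, 3, 0], "turn": 0},
    {"slide": [78, 3, 0], "turn": 0},
    {"slide": [106, 3, 0], "turn": 0},
    {"slide": [130, 3, 0], "turn": 0},
    {"slide": [144, 3, 0], "turn": 0},
    {"slide": [150, 3, 0], "turn": 0},
    {"slide": [150, 3, 0], "turn": 0}
  ]
}}

```text
time_s: 27.98
tcp_pos: [0.512, 0.2107, 0.0798]
eef_rot: [0.704, 0.055, 0.706, -0.056]
force: [-0.2, -0.6, 0.4]
finger_gap: 0.08
```

Request:
{"fn": "servo_tool", "kwargs": {
  "series": [
    {"slide": [0, 0, 0], "turn": 0},
    {"slide": [0, 0, 0], "turn": 0},
    {"slide": [0, 0, 0], "turn": 0},
    {"slide": [0, 0, 0], "turn": 0},
    {"slide": [0, 0, 0], "turn": 0},
    {"slide": [0, 0, 0], "turn": 0},
    {"slide": [0, 0, 0], "turn": 0},
    {"slide": [0, 0, 0], "turn": 0}
  ],
  "gripper": 1,
  "newtons": 12
}}

```text
time_s: 28.65
tcp_pos: [0.514, 0.2121, 0.0829]
eef_rot: [0.706, 0.055, 0.704, -0.054]
force: [0.0, -0.6, 6.3]
finger_gap: 0.058
```

Request:
{"fn": "servo_tool", "kwargs": {
  "series": [
    {"slide": [-5, 0, -0.5], "turn": 0},
    {"slide": [-15, 0, -1.3], "turn": 0},
    {"slide": [-30, 0, -2.6], "turn": 0},
    {"slide": [-48, 0, -4.2], "turn": 0},
    {"slide": [-68, 0, -6], "turn": 0},
    {"slide": [-88, 0, -7.7], "turn": 0},
    {"slide": [-108, 0, -9], "turn": 0},
    {"slide": [-120, 0, -9], "turn": 0}
  ]
}}

```text
time_s: 29.32
tcp_pos: [0.5041, 0.2136, 0.2038]
eef_rot: [0.705, 0.055, 0.705, -0.054]
force: [0.8, 0.2, -0.7]
finger_gap: 0.0579
```

```bash
python3 -c "
from h import *
print(tool()[0],rel([.5725,-.1335,.200],-17))"
```

```text
[0.50412206 0.21363361 0.20376983] (array([   3.7, -332.6,  120.8]), np.float64(-81.81394955379665))
```

Request:
{"fn": "servo_tool", "kwargs": {
  "series": [
    {"slide": [0, -20, 7], "turn": 7},
    {"slide": [0, -44, 16], "turn": 14},
    {"slide": [0, -69, 25], "turn": 21},
    {"slide": [0, -94, 34], "turn": 28},
    {"slide": [0, -120, 43], "turn": 35},
    {"slide": [0, -146, 53], "turn": 42},
    {"slide": [0, -172, 62], "turn": 49},
    {"slide": [0, -197, 71], "turn": 56}
  ]
}}

```text
time_s: 29.98
tcp_pos: [0.5435, 0.0066, 0.2011]
eef_rot: [0.595, 0.381, 0.596, -0.381]
force: [0.0, 0.6, -0.8]
finger_gap: 0.0583
```

```bash
python3 -c "
from h import *
print(tool()[0],rel([.5725,-.1335,.200],-17))"
```

```text
[0.54352786 0.00656615 0.20106809] (array([  0.9, -32.5, 139.3]), np.float64(41.81508478990412))
```

Request:
{"fn": "servo_tool", "kwargs": {
  "series": [
    {"slide": [0, -6, 26], "turn": 7},
    {"slide": [0, -12, 53], "turn": 14},
    {"slide": [0, -18, 79], "turn": 21},
    {"slide": [0, -24, 103], "turn": 28},
    {"slide": [0, -29, 124], "turn": 35},
    {"slide": [0, -32, 137], "turn": 42.2},
    {"slide": [0, -33, 141], "turn": 42.2},
    {"slide": [0, -33, 141], "turn": 42.2}
  ]
}}

```text
time_s: 30.65
tcp_pos: [0.5738, -0.1344, 0.201]
eef_rot: [-0.42, -0.568, -0.421, 0.568]
force: [-1.0, 0.4, -0.7]
finger_gap: 0.0581
```

Request:
{"fn": "servo_tool", "kwargs": {
  "series": [
    {"slide": [20, -2, 0], "turn": 0},
    {"slide": [45, -2, 0], "turn": 0},
    {"slide": [75, -2, 0], "turn": 0},
    {"slide": [95, -2, 0], "turn": 0},
    {"slide": [105, -2, 0], "turn": 0},
    {"slide": [105, -2, 0], "turn": 0},
    {"slide": [105, -2, 0], "turn": 0},
    {"slide": [105, -2, 0], "turn": 0}
  ]
}}

```text
time_s: 31.32
tcp_pos: [0.5735, -0.1334, 0.0984]
eef_rot: [0.422, 0.569, 0.42, -0.568]
force: [-0.0, -0.4, -1.5]
finger_gap: 0.0577
```

```bash
python3 -c "
from h import *
print(tool()[0],tool()[2]['force'],rel([.5725,-.1335,.043],-17))"
```

```text
[ 0.57347037 -0.13336636  0.09843952] [-0.04047506 -0.35919366 -1.48207064] (array([55.4, -1. ,  0.4]), np.float64(0.043458890489134205))
```

Request:
{"fn": "servo_tool", "kwargs": {
  "series": [
    {"slide": [10, -1, 0], "turn": 0},
    {"slide": [20, -1, 0], "turn": 0},
    {"slide": [30, -1, 0], "turn": 0},
    {"slide": [38, -1, 0], "turn": 0},
    {"slide": [45, -1, 0], "turn": 0},
    {"slide": [50, -1, 0], "turn": 0},
    {"slide": [53, -1, 0], "turn": 0},
    {"slide": [53, -1, 0], "turn": 0}
  ]
}}

```text
time_s: 31.98
tcp_pos: [0.5709, -0.1328, 0.0426]
eef_rot: [-0.42, -0.568, -0.421, 0.569]
force: [0.1, -0.2, -1.0]
finger_gap: 0.0576
```

Request:
{"fn": "servo_tool", "kwargs": {
  "series": [
    {"slide": [1, 0, 0], "turn": 0},
    {"slide": [2, 0, 0], "turn": 0},
    {"slide": [3, 0, 0], "turn": 0},
    {"slide": [3.5, 0, 0], "turn": 0},
    {"slide": [4, 0, 0], "turn": 0},
    {"slide": [4.5, 0, 0], "turn": 0},
    {"slide": [5, 0, 0], "turn": 0},
    {"slide": [5, 0, 0], "turn": 0}
  ]
}}

```text
time_s: 32.65
tcp_pos: [0.5718, -0.1336, 0.0406]
eef_rot: [-0.421, -0.568, -0.42, 0.569]
force: [-5.2, -0.1, 10.3]
finger_gap: 0.0576
```

Request:
{"fn": "servo_tool", "kwargs": {
  "series": [
    {"slide": [-1, 0, 0], "turn": 0},
    {"slide": [-1, 0, 0], "turn": 0},
    {"slide": [-1, 0, 0], "turn": 0},
    {"slide": [-1, 0, 0], "turn": 0},
    {"slide": [-1, 0, 0], "turn": 0},
    {"slide": [-1, 0, 0], "turn": 0},
    {"slide": [-1, 0, 0], "turn": 0},
    {"slide": [-1, 0, 0], "turn": 0}
  ],
  "gripper": -0.6
}}

```text
time_s: 33.32
tcp_pos: [0.5713, -0.133, 0.0395]
eef_rot: [-0.42, -0.568, -0.421, 0.569]
force: [-0.4, 0.1, 1.2]
finger_gap: 0.0754
```

Request:
{"fn": "servo_tool", "kwargs": {
  "series": [
    {"slide": [-10, 0, 0], "turn": 0},
    {"slide": [-30, 0, 0], "turn": 0},
    {"slide": [-60, 0, 0], "turn": 0},
    {"slide": [-95, 0, 0], "turn": 0},
    {"slide": [-130, 0, 0], "turn": 0},
    {"slide": [-160, 0, 0], "turn": 0},
    {"slide": [-180, 0, 0], "turn": 0},
    {"slide": [-190, 0, 0], "turn": 0}
  ]
}}

```text
time_s: 33.98
tcp_pos: [0.5729, -0.1336, 0.2345]
eef_rot: [0.423, 0.57, 0.418, -0.567]
force: [1.0, -0.2, 0.5]
finger_gap: 0.0752
```

Request:
{"fn": "servo_tool", "kwargs": {
  "series": [
    {"slide": [-10, -20, -30], "turn": 0},
    {"slide": [-10, -40, -60], "turn": 0},
    {"slide": [-10, -60, -90], "turn": 0},
    {"slide": [-10, -80, -110], "turn": 0},
    {"slide": [-10, -90, -120], "turn": 0},
    {"slide": [-10, -90, -120], "turn": 0},
    {"slide": [-10, -90, -120], "turn": 0},
    {"slide": [-10, -90, -120], "turn": 0}
  ]
}}

```text
time_s: 34.65
tcp_pos: [0.5208, 0.0071, 0.2395]
eef_rot: [-0.42, -0.569, -0.42, 0.569]
force: [0.7, -0.7, 0.3]
finger_gap: 0.0754
```

```bash
python3 - <<'E'
from h import *
print(tool()[0],tool()[2]['joint_vel'].round(3))
for n in("top","scene"): cv2.imwrite(f"pics/{n}f.png",cams.get_image(n)[:,:,::-1])
a=cv2.imread("pics/topf.png")[100:380,220:540]; b=cv2.imread("pics/scenef.png")[120:400,80:480]
cv2.imwrite("pics/f.png",np.vstack([cv2.resize(x,(560,int(560*x.shape[0]/x.shape[1])))[:300 if i else 999] for i,x in enumerate((b[100:260,20:260],a))]))
print(cv2.imread("pics/f.png").shape)
E
```

```text
[0.52081619 0.00708831 0.23948051] [-0.012  0.009 -0.006  0.001  0.     0.003]
(673, 560, 3)
```

View pics/scenef.png

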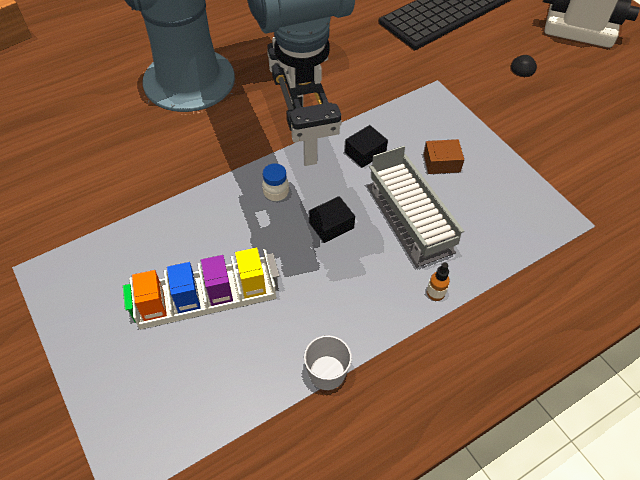

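View pics/topf.png

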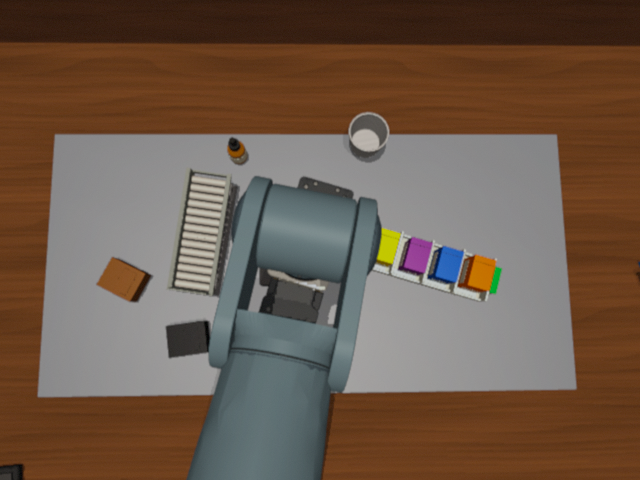

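All four cartons stand upright in the rack, in order from the green tab: orange (147,295), blue (183,287), purple (217,280) and yellow (250,272) in the scene view. The jar, dropper and pot are where they were, and the arm is clear.

```bash
python3 -c "
from station import bot
print(bot.close_job())"
```

```text
the job is handed in; nothing more can be done
None
```

All four cartons are in the rack, and I handed the job in at about 35 s of the allowed 122 s. I took each one from the front stop and placed it upright. From the green tab the order is orange, blue, purple, yellow, the same as in the lane.

- **Placing:** Each carton was lowered until it touched the rack floor at about 10 N, then released. I saw no other notable contact force.
- **Final check:** The last scene view shows all four standing upright, one per compartment, and the lane empty. The top view agrees, though the arm hides part of it. The jar, dropper bottle and steel pot look unmoved in the scene view, but the jar is hidden in the top view. The gripper is clear of everything.
- **Checks that failed:** The colour mask did not find purple and yellow at the stop, because the gripper's shadow fell on them. I confirmed purple from yellow's position right behind it, and yellow by looking at the picture.

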